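# Set the bench extraction port to its clip and start the extractor

### The arm

A 7-joint arm with a two-finger parallel gripper is mounted at the origin on the work surface. World frame = base frame: x ahead of the robot, y to its left, z up, the work surface at z = 0. Lengths are in mm, angles in rad, forces in N, time in s.
With the tool pointing down it reaches from about 400 to 925 mm from the base axis. Payload 5.6 kg.
Tool frame: the origin (TCP) lies on the centre line of the jaws, within the pads' length; the fingertips stand 14 mm ahead of it and the grasp point (between the pads) lies 5 mm behind it; y points along the fingers, z is the direction in which the jaws open and shut, and the axes are right-handed (so a half turn about y gives the same grasp; the last joint's range is limited). The gripper opens to 85 mm and grips with 20 to 120 N. Pads are 22 mm wide; open, the fingers measure 114 mm over their backs; the gripper's body (76 mm by 85 mm) begins 54 mm behind the grasp point. The pads swing forward as they close: fully open they stand 13 mm farther back than shut.
Start: joints at [1.113, 0.468, -0.012, 1.603, 0.006, 1.071, -0.056], TCP at [261.916, -594.902, 245.29] pointing down, gripper open.
Joint ranges: [-2.53, 2.53], [-0.31, 2.02], [-1.57, 1.55], [0.28, 2.44], [-1.29, 4.43], [0.15, 1.84], [-2.92, 2.92]. Speed limits (rad/s): [2.57, 2.57, 3.14, 3.14, 3.14, 3.14, 3.14].

### API

Orientations are given as a rotation vector (axis times angle).
In Python, from bench import arm gives the robot as it stands.
- The arm moves only by the tool jog_arm, never from a script. Its argument "commands" is a list that holds one entry, the list of rows, each a list of 7 numbers: the closure, from 0 (fully open) to 1 (shut), then the shift along the world's x, y, z in m, then the turn, a rotation vector about the world's x, y, z in rad. In form: [[[grip, tx, ty, tz, wx, wy, wz], ...]]. A call has 1 to 10 rows; each row shifts and turns the commanded pose from where the row before left it; what a row does not reach is not made up. A row lasts 1/12 s, in which the tool goes at most 41.7 mm and 7.16 degrees, less where a joint would pass 70% of its speed; a pose out of reach is approached as far as the arm can. A call with a gripper value outside its range is refused whole. The fingers move at their own pace and stop on an object; "grip_force" is the grip in N (left out, the last holds). Time passes only in rows, so rows that do not move let the fingers close. It gives the time, the measured TCP pose, the force and the opening at its end, in the units of the state.
- arm.get_obs(): the state, without advancing time (a new reading comes with each control period).
- arm.read_camera(name): name is "scene" or "top" or "wrist"; returns the picture (480x640x3 uint8, red, green, blue); there is no depth.
- arm.camera_params(name): a dict with "fx", "fy", "cx", "cy" (pixels), "D" ([k1, k2, p1, p2, k3] as OpenCV has them; the pictures are not rectified), "rvec" (rotation vector, rad) and "tvec" (3), from world to camera coordinates, as OpenCV has them; the wrist camera has in their place "tool_from_camera" (4x4, takes a point from camera to tool coordinates, whose origin is the TCP and whose axes are the tool frame's). Camera axes: x right, y down, z forward; pixel columns grow to the right and rows downward; lengths in mm; the calibration is good to about 2 mm. A picture is of the moment at which its call begins: read the wrist's pose just before it. camera_params takes no time and is no camera call.
- arm.finish_job(): hands the job in, once; it reports no verdict.
The state is a dict: "time": time; "joint_pos": joint angles; "qvel": joint speeds; "tau": joint torques, N m; "ee_pos": TCP position; "orientation": TCP orientation; "wrist_force": force on the tool from outside, world axes, zero at the start; "ft_torque": the same for the moment, N m; "finger_gap": finger opening in mm.
Only numpy, scipy, OpenCV 4.12 (cv2) and the standard library are available. Lean on these libraries where they do the work, as an engineer would, in place of code of your own. Each camera call takes 0.05 s, during which the arm holds its last target.

### The job

Open the dust extraction port on the carving bench: with closed fingertips, gently push the upright peg of its lever around the arc until the pointer lines up with the middle of the setting clip on the scale, and leave it there. Then press the extractor's start button fully down and let it come back up. Only push: do not pinch the lever, do not shift the clip on its scale, and leave the can, the glass lump and the hammer where they are.

Things in the scene. Friction and masses are not known exactly. Their poses are not given: they have to be found in the camera images.
- port_axis (a point): centre of the round metal extraction port, fixed to the bench, on the turning axis of its shutter ring, 50 mm above the bench. The port is 216 mm wide at its foot; collar and ring are about 182 mm across, ring top 51 mm high. A fixed scale plate (fan-shaped, radius 87 to 150 mm from the axis, top 38 mm high) with raised marks lies around the side nearer the robot; its marks are 0.2 rad apart. The point's axes are the port's: z up, the middle of the scale lies along -x
- lever (a joint): angle of the shutter ring and its lever, rad: 0 shut, to 1.6 wide open at its stops; grows counter-clockwise seen from above. Friction keeps it where it is left; pushing the peg takes about 3 N. It starts near shut, always short of the clip
- peg (a point): on the axis of the lever's upright round peg (black plastic, 14 mm diameter, 100 mm from the port's axis, from 50 to 100 mm above the bench), 80 mm above the bench. Nothing fixed near it stands higher than 52 mm
- pointer_tip (a point): tip of the lever's flat dark steel pointer (4 mm wide), 128 mm from the port's axis on the same radius as the peg, 47.5 mm above the bench; x axis points radially outward
- clip_mark (a point): the place where the pointer's tip is when it points at the middle of the setting clip: 128 mm from the port's axis, 47.5 mm above the bench, on the clip's radius. The clip is a small dark steel clip, 10 mm wide along the arc, gripping the outer edge of the scale plate 132 to 155 mm from the axis, top 51 mm high; it is stiff but will slide along the scale if hit hard
- start_top (a point): centre of the top of the start button (moves with it; 67 mm above the bench at rest): a round grey button, 32 mm diameter, on a grey starter box 110 x 90 x 45 mm fixed to the bench to the right of the port; it presses straight down 6 mm against a spring, 5 N when fully down, and springs back
- start (a joint): travel of the start button, m: 0 up, 0.006 fully down
- can: plain aluminium drinks can, 66 mm diameter, 115 mm high, loose, to the left of the port; origin at the centre of its underside; leave alone
- glass: round lump of cast glass, 80 mm diameter, 44 mm high, loose, beyond the starter box; origin at the centre of its underside; leave alone
- hammer: wooden-handled hammer lying to the far left of the port, loose, 260 mm long, 26 mm thick; origin under the middle of its length, on the bench, handle along its -x; leave alone

How it is judged:
By the outcome, as a careful person would: the job done as asked, in the order asked, and still so for the second after the job is handed in, with the robot touching nothing.
It also fails if it takes over 51 s, if anything falls off the work surface, if the arm or the gripper's body presses on something with over 40 N, if the wrist force passes 120 N, or if a joint passes its speed limit or range.

## Working session

There is one attempt and no reset: what is moved stays moved. The work goes in short steps, Python scripts to look and compute and a tool call to move; the robot and the scene stay as the last step left them, time stands still between calls to the robot, and variables do not carry over. Pictures are saved under pics/ and viewed, and the job is handed in when it is done.

Besides the shell and the picture viewer there is one more tool, called after "Call:" in YAML: its name, and indented under it one key for each argument. jog_arm: Moves the arm, as the interface text tells. Its arguments: {"type":"object","properties":{"commands":{"type":"array","items":{"type":"array","items":{"type":"array","items":{"type":"number"}}}},"grip_force":{"type":"number"}},"required":["commands"]}

```bash
mkdir -p pics
python3 - <<'E'
from bench import arm
import cv2
o=arm.get_obs();print({k:o[k] for k in('time','ee_pos','orientation','wrist_force','finger_gap')})
for n in('scene','top'):
    cv2.imwrite(f'pics/{n}0.png',arm.read_camera(n)[:,:,::-1]);print(n,arm.camera_params(n))
print(arm.camera_params('wrist'))
E
```

```text
{'time': 0.0, 'ee_pos': array([ 261.71248121, -594.40483097,  244.35729685]), 'orientation': array([-0.41978456,  1.99479968, -1.99132917]), 'wrist_force': array([0.07482468, 0.35502304, 0.51346733]), 'finger_gap': 85.6177041395388}
scene {'fx': 615.6909179884882, 'fy': 615.6909179884882, 'cx': 327.4831774094053, 'cy': 230.4673447516361, 'D': array([-0.20878987,  0.        ,  0.        ,  0.        ,  0.        ]), 'rvec': array([ 1.67256334,  1.79063758, -0.80528274]), 'tvec': array([   9.41745409, -305.18181242, 1643.19866177])}
top {'fx': 537.5162397575117, 'fy': 537.5162397575117, 'cx': 323.2320610883683, 'cy': 237.32123840257537, 'D': array([-0.08918888,  0.        ,  0.        ,  0.        ,  0.        ]), 'rvec': array([ 2.20814341, -2.16947731,  0.09593121]), 'tvec': array([   4.06603182,  568.29077572, 1186.06731615])}
{'fx': 386.78934889973715, 'fy': 386.78934889973715, 'cx': 329.4261007655597, 'cy': 239.82280121669575, 'D': array([-0.08648628,  0.        ,  0.        ,  0.        ,  0.        ]), 'tool_from_camera': array([[ 6.18170103e-04,  9.51309957e-01,  3.08235273e-01,
        -7.79878858e+01],
       [-8.13975004e-04, -3.08234751e-01,  9.51309979e-01,
        -1.29319922e+02],
       [ 9.99999478e-01, -8.38967195e-04,  5.83801018e-04,
         4.20082277e-01],
       [ 0.00000000e+00,  0.00000000e+00,  0.00000000e+00,
         1.00000000e+00]])}
```

View pics/top0.png

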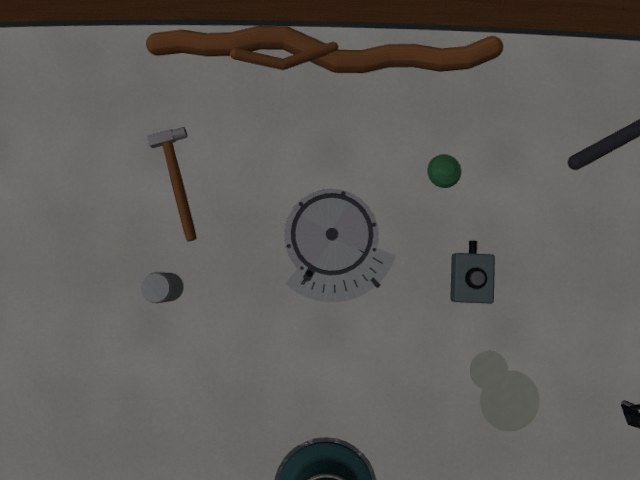

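View pics/scene0.png

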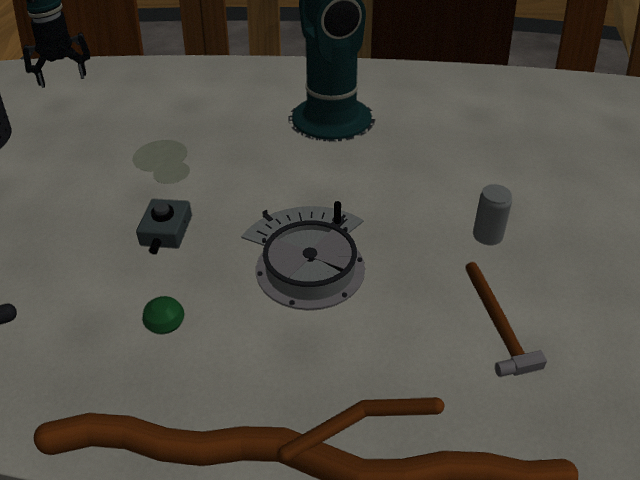

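Run:
```python
import cv2
a=cv2.imread('pics/top0.png')
cv2.imwrite('pics/top0c.png',cv2.resize(a[200:360,200:400],None,fx=4,fy=4,interpolation=cv2.INTER_CUBIC)[:600])
```

```text
(no output)
```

View pics/top0c.png

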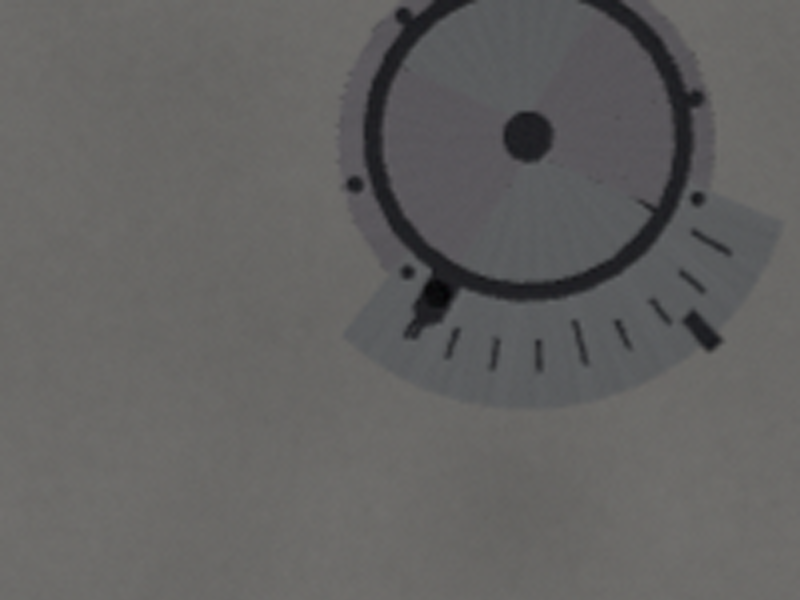

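```bash
cat > h.py <<'E'
import numpy as np,cv2
from bench import arm
from scipy.spatial.transform import Rotation as Ro
def ray(n,uv,obs=None):
    p=arm.camera_params(n);K=np.array([[p['fx'],0,p['cx']],[0,p['fy'],p['cy']],[0,0,1]])
    q=cv2.undistortPoints(np.array([[uv]],float),K,p['D'])[0,0];d=np.array([q[0],q[1],1])
    if n=='wrist':
        R=Ro.from_rotvec(obs['orientation']).as_matrix();T=p['tool_from_camera']
        return R@T[:3,3]+obs['ee_pos'],R@T[:3,:3]@d
    R=cv2.Rodrigues(p['rvec'])[0];return -R.T@p['tvec'],R.T@d
def at(n,uv,z,obs=None):
    c,d=ray(n,uv,obs);return c+d*(z-c[2])/d[2]
def wpx(P,obs):
    p=arm.camera_params('wrist');K=np.array([[p['fx'],0,p['cx']],[0,p['fy'],p['cy']],[0,0,1]])
    R=Ro.from_rotvec(obs['orientation']).as_matrix();T=p['tool_from_camera']
    Rc=R@T[:3,:3];c=R@T[:3,3]+obs['ee_pos']
    rv=cv2.Rodrigues(Rc.T)[0];return cv2.projectPoints(np.array(P,float).reshape(-1,3),rv,-Rc.T@c,K,p['D'])[0][:,0]
E
python3 - <<'E'
from h import *
f=lambda x,y:(200+(x+.5)/4-.5,200+(y+.5)/4-.5)
ax=at('top',f(528.5,136),51);print('axis',ax)
for n,p,z in(('tip',f(410,336),47.5),('clip',f(703,331),51),('peg',f(437,292),100)):
    P=at('top',p,z);d=P-ax;print(n,P,np.hypot(*d[:2]),np.arctan2(d[1],d[0])%6.283)
for p,z in((f(538,355),40),(f(452,343),40),(f(712,242),40)):
    P=at('top',p,z);d=P-ax;print('mark',P,np.arctan2(d[1],d[0])%6.283)
print('btn',at('top',(477,278),67))
print('can',at('top',(156,287),115),'glass',at('top',(444,171),20))
o=arm.get_obs();print(Ro.from_rotvec(o['orientation']).as_matrix().round(3))
E
```

```text
axis [574.35524602  -4.08598775  51.        ]
tip [463.92050485  58.75994749  47.5       ] 127.06472222258222 2.6242206200447558
clip [ 469.33359633 -101.07113982   51.        ] 142.95337220574467 3.8870431762737874
peg [487.68076638  43.74573187 100.        ] 98.99666066799564 2.6373265982060303
mark [454.62837229 -11.5548115   40.        ] 3.203708797017148
mark [460.40310112  35.81200036  40.        ] 2.8048026230454597
mark [ 518.37802709 -106.72990249   40.        ] 4.212934824825684
btn [ 482.07473694 -321.15989803   67.        ]
can [451.73269121 359.33385363 115.        ] glass [ 725.56186224 -259.87638468   20.        ]
[[-0.915 -0.001  0.403]
 [-0.403  0.001 -0.915]
 [ 0.    -1.    -0.002]]
```

Call:
jog_arm:
  commands:
    - [[1,0.0124,0.034,0,0,0,0.111],[1,0.0124,0.034,0,0,0,0.111],[1,0.0124,0.034,0,0,0,0.111],[1,0.0124,0.034,0,0,0,0.111],[1,0.0124,0.034,0,0,0,0.111],[1,0.0124,0.034,0,0,0,0.111],[1,0.0124,0.034,0,0,0,0.111],[1,0.0124,0.034,0,0,0,0.111],[1,0.0124,0.034,0,0,0,0.111],[1,0.0124,0.034,0,0,0,0.111]]
  grip_force: 40

```text
time: 0.93
ee_pos: [385.9, -253.1, 245.2]
orientation: [-1.19, 1.239, -1.239]
wrist_force: [1.0, -1.2, 0.6]
finger_gap: 0.0
```

Call:
jog_arm:
  commands:
    - [[1,0.0124,0.034,0,0,0,0.111],[1,0.0124,0.034,0,0,0,0.111],[1,0.0124,0.034,0,0,0,0.111],[1,0.0124,0.034,0,0,0,0.111],[1,0.0124,0.034,0,0,0,0.111],[1,0.0124,0.034,0,0,0,0.111],[1,0.0124,0.034,0,0,0,0.111],[1,0.0124,0.034,0,0,0,0.111],[1,0.0124,0.034,0,0,0,0.111],[1,0,0,0,0,0,0.111]]

```text
time: 1.77
ee_pos: [498.6, 59.0, 245.9]
orientation: [-1.531, 0.384, -0.386]
wrist_force: [0.5, 0.1, -0.3]
finger_gap: 0.0
```

Run:
```python
from h import *
o=arm.get_obs();im=arm.read_camera('wrist');cv2.imwrite('pics/w1.png',im[:,:,::-1])
np.save('o1.npy',o,allow_pickle=True)
print({k:o[k] for k in('time','ee_pos','wrist_force','joint_pos')});print(Ro.from_rotvec(o['orientation']).as_matrix().round(3))
```

```text
{'time': 1.7667, 'ee_pos': array([498.64513645,  59.01689375, 245.90191571]), 'wrist_force': array([ 0.53815474,  0.14396447, -0.26873851]), 'joint_pos': array([ 0.45082333,  0.31325059, -0.7458486 ,  1.92270514,  0.2468407 ,
        0.99580169,  0.67331002])}
[[ 0.881  0.002  0.472]
 [-0.472  0.005  0.881]
 [-0.    -1.     0.005]]
```

View pics/w1.png

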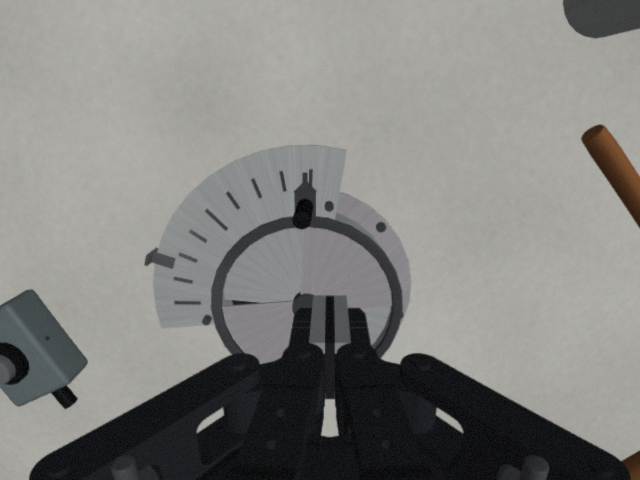

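Run:
```python
import cv2
a=cv2.imread('pics/w1.png')
cv2.imwrite('pics/w1c.png',cv2.resize(a[140:340,140:400],None,fx=3,fy=3,interpolation=cv2.INTER_CUBIC))
```

```text
(no output)
```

View pics/w1c.png

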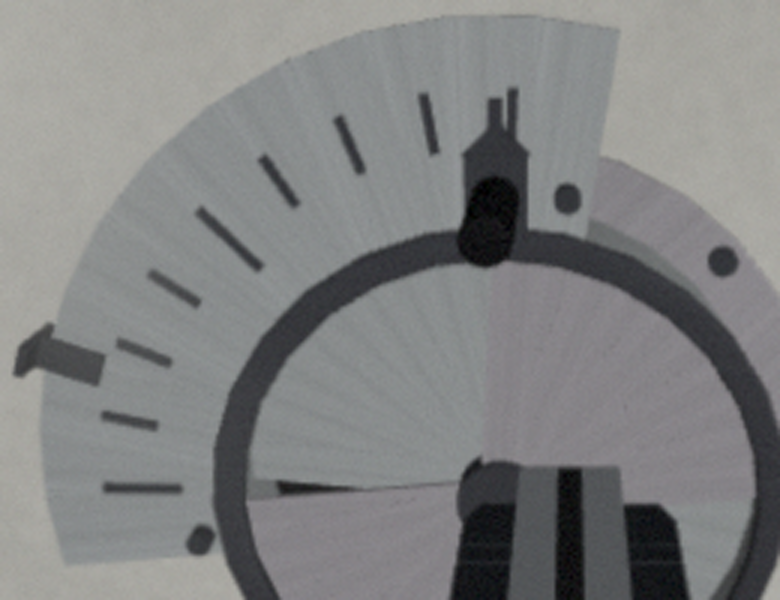

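Run:
```python
from h import *
from scipy.optimize import least_squares
o=np.load('o1.npy',allow_pickle=True).item()
g=lambda x,y,z:at('wrist',(140+(x+.5)/3-.5,140+(y+.5)/3-.5),z,o)[:2]
tip=g(495,99,47.5);ci=g(101.5,370,51);co=g(45,350,51);peg=g(484,240,100)
rl=g(214,478,51);rt=g(440,237,51);rr=g(778,480,51);r4=g(281,312,51)
obs=[(tip,128),(ci,132),(peg,100),(rl,91),(rt,91),(rr,91),(r4,91)]
s=least_squares(lambda a:[np.hypot(*(p-a))-r for p,r in obs],[574,-4]);a=s.x;print(a,s.fun.round(1))
for n,p in dict(tip=tip,ci=ci,co=co,peg=peg).items():
    print(n,p,np.hypot(*(p-a)),np.arctan2(*(p-a)[::-1])%6.283185)
ms=[]
for A,B in (((422,95),(434,153)),((339,117),(361,173)),((263,157),(296,206)),((199,209),(259,269)),((151,272),(198,303)),((118,343),(170,362)),((102,414),(157,427)),((104,488),(181,489)),((515,88),(512,130))):
    A=g(*A,39);B=g(*B,39);ms.append(np.arctan2(*((A+B)/2-a)[::-1])%6.283)
print(np.round(ms,3))
print('btn',at('wrist',(8,363),67,o))
```

```text
[572.47887114  -5.69929965] [ 0.4 -2.8  1.3 -1.3 -0.6 -3.5  0.7]
tip [459.84969097  55.85086067] 128.35012450797132 2.6414520848724408
ci [473.58513552 -88.9172715 ] 129.24860457038412 3.8411244261665014
co [ 459.96525735 -100.66896927] 147.23637945763167 3.8426352259481353
peg [483.56969059  42.83678348] 101.2945889615898 2.641897818863702
[2.808 3.005 3.204 3.405 3.602 3.804 4.005 4.206 2.603]
btn [ 477.59701246 -302.78374063   67.        ]
```

Call:
jog_arm:
  commands:
    - [[1,0.003,0.012,-0.02,0,0,0],[1,0.003,0.012,-0.035,0,0,0],[1,0,0,-0.035,0,0,0],[1,0,0,-0.035,0,0,0],[1,0,0,-0.03,0,0,0],[1,0,0,-0.015,0,0,0],[1,0,0,0,0,0,0],[1,0,0,0,0,0,0]]

```text
time: 2.48
ee_pos: [502.9, 74.4, 74.8]
orientation: [-1.535, 0.401, -0.398]
wrist_force: [-0.0, -0.7, 0.7]
finger_gap: 0.0
```

Run:
```python
from h import *
o=arm.get_obs();im=arm.read_camera('wrist');cv2.imwrite('pics/w2.png',im[:,:,::-1])
np.save('o2.npy',o,allow_pickle=True)
print({k:o[k] for k in('time','ee_pos','wrist_force')});print(Ro.from_rotvec(o['orientation']).as_matrix().round(3))
```

```text
{'time': 2.4833, 'ee_pos': array([502.93076604,  74.35542109,  74.75778011]), 'wrist_force': array([-0.00635778, -0.70790498,  0.72386304])}
[[ 0.873 -0.002  0.487]
 [-0.487 -0.001  0.873]
 [-0.002 -1.    -0.001]]
```

View pics/w2.png

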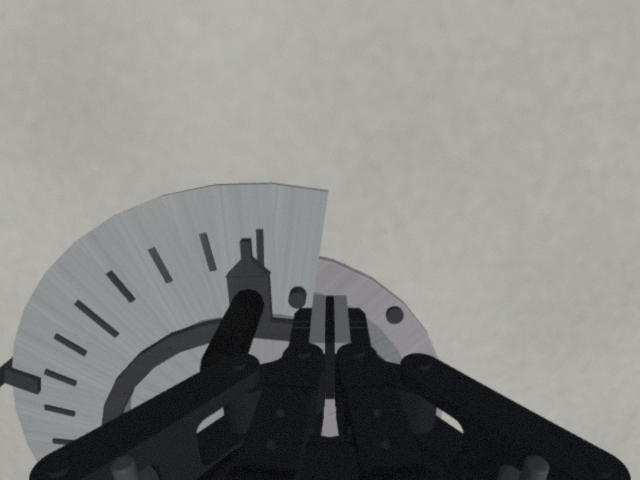

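Call:
jog_arm:
  commands:
    - [[1,-0.0025,-0.0044,0,0,0,0],[1,-0.0025,-0.0044,0,0,0,0],[1,-0.001,-0.0018,0,0,0,0],[1,0,0,0,0,0,0]]

```text
time: 2.87
ee_pos: [497.6, 63.3, 76.1]
orientation: [-1.534, 0.398, -0.4]
wrist_force: [-0.2, -0.2, 0.3]
finger_gap: 0.1
```

Run:
```python
from h import *
o=arm.get_obs();im=arm.read_camera('wrist');cv2.imwrite('pics/w3.png',im[200:440,200:420,::-1].repeat(2,0).repeat(2,1))
print({k:o[k] for k in('time','ee_pos','wrist_force')})
a=np.array([573,-5]);d=22
P=lambda t:a+100*np.array([np.cos(t),np.sin(t)])-d*np.array([-np.sin(t),np.cos(t)])
t=2.64
while t<3.9: print(round(t,2),((P(t+.06)-P(t))/1000).round(4),P(t).round(1));t+=.06
```

```text
{'time': 2.8667, 'ee_pos': array([497.63137894,  63.34213685,  76.06744292]), 'wrist_force': array([-0.20923275, -0.20408707,  0.25667144])}
2.64 [-0.0039 -0.0047] [495.9  62.4]
2.7 [-0.0036 -0.005 ] [492.   57.6]
2.76 [-0.0033 -0.0052] [488.4  52.7]
2.82 [-0.003  -0.0054] [485.1  47.5]
2.88 [-0.0027 -0.0055] [482.1  42.1]
2.94 [-0.0023 -0.0057] [479.4  36.6]
3.0 [-0.002  -0.0058] [477.1  30.9]
3.06 [-0.0016 -0.0059] [475.1  25.1]
3.12 [-0.0013 -0.006 ] [473.5  19.2]
3.18 [-0.0009 -0.0061] [472.2  13.1]
3.24 [-0.0005 -0.0061] [471.3   7.1]
3.3 [-0.0002 -0.0061] [470.8   0.9]
3.36 [ 0.0002 -0.0061] [470.6  -5.2]
3.42 [ 0.0006 -0.0061] [470.8 -11.3]
3.48 [ 0.0009 -0.0061] [471.4 -17.4]
3.54 [ 0.0013 -0.006 ] [472.3 -23.5]
3.6 [ 0.0016 -0.0059] [473.6 -29.5]
3.66 [ 0.002  -0.0058] [475.2 -35.4]
3.72 [ 0.0023 -0.0057] [477.2 -41.2]
3.78 [ 0.0027 -0.0055] [479.6 -46.9]
3.84 [ 0.003  -0.0054] [482.3 -52.5]
```

View pics/w3.png

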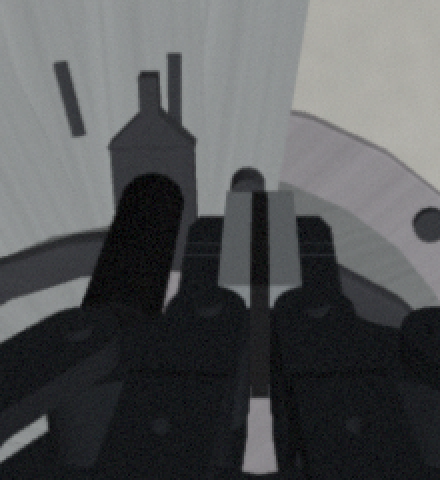

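Call:
jog_arm:
  commands:
    - [[1,-0.0039,-0.0047,0,0,0,0.06],[1,-0.0036,-0.005,0,0,0,0.06],[1,-0.0033,-0.0052,0,0,0,0.06],[1,-0.003,-0.0054,0,0,0,0.06],[1,-0.0027,-0.0055,0,0,0,0.06],[1,-0.0023,-0.0057,0,0,0,0.06],[1,-0.002,-0.0058,0,0,0,0.06]]

```text
time: 3.5
ee_pos: [476.9, 29.0, 76.1]
orientation: [-1.567, 0.064, -0.066]
wrist_force: [-1.6, 3.9, 3.4]
finger_gap: -0.1
```

Run:
```python
from h import *
o=arm.get_obs();im=arm.read_camera('wrist');cv2.imwrite('pics/w4.png',im[:,:,::-1])
print({k:o[k] for k in('time','ee_pos','wrist_force')})
```

```text
{'time': 3.5, 'ee_pos': array([476.93633969,  28.97309553,  76.0852586 ]), 'wrist_force': array([-1.57566011,  3.90661655,  3.39543812])}
```

View pics/w4.png

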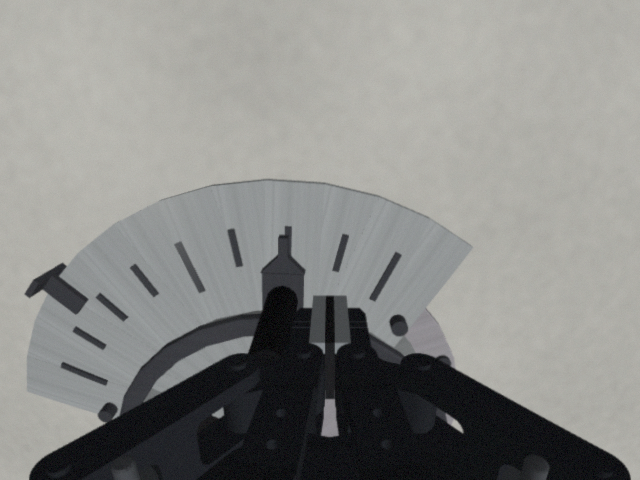

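Call:
jog_arm:
  commands:
    - [[1,-0.0016,-0.0059,0,0,0,0.06],[1,-0.0013,-0.006,0,0,0,0.06],[1,-0.0009,-0.0061,0,0,0,0.06],[1,-0.0005,-0.0061,0,0,0,0.06],[1,-0.0002,-0.0061,0,0,0,0.06],[1,0.0002,-0.0061,0,0,0,0.06],[1,0.0006,-0.0061,0,0,0,0.06],[1,0.0009,-0.0061,0,0,0,0.06],[1,0.0013,-0.006,0,0,0,0.06],[1,0.0008,-0.003,0,0,0,0.03]]

```text
time: 4.38
ee_pos: [475.4, -30.3, 75.7]
orientation: [-1.537, -0.379, 0.381]
wrist_force: [-5.1, 1.0, 7.0]
finger_gap: -0.1
```

Run:
```python
from h import *
o=arm.get_obs();im=arm.read_camera('wrist');cv2.imwrite('pics/w5.png',im[:,:,::-1])
np.save('o5.npy',o,allow_pickle=True)
print({k:o[k] for k in('time','ee_pos','wrist_force','joint_pos')})
```

```text
{'time': 4.3833, 'ee_pos': array([475.37150303, -30.34298031,  75.67965788]), 'wrist_force': array([-5.14754769,  1.02749638,  7.03547279]), 'joint_pos': array([ 0.66300326,  0.6190294 , -0.82619301,  2.09464806,  0.69730643,
        0.7271965 ,  1.43446717])}
```

View pics/w5.png

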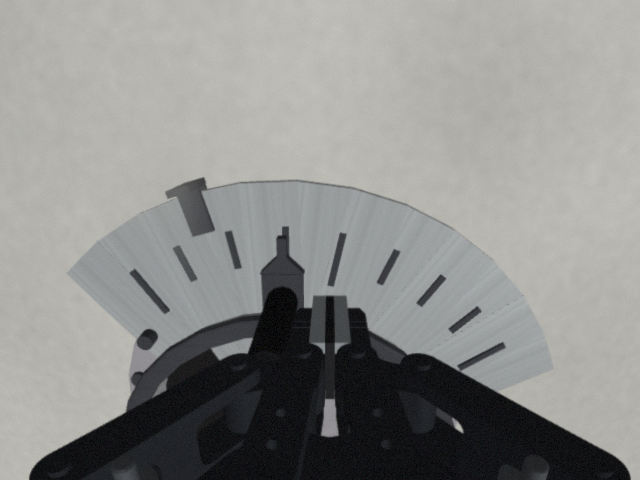

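Run:
```python
import cv2
a=cv2.imread('pics/w5.png')
cv2.imwrite('pics/w5c.png',cv2.resize(a[170:320,120:320],None,fx=4,fy=4,interpolation=cv2.INTER_CUBIC))
```

```text
(no output)
```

View pics/w5c.png

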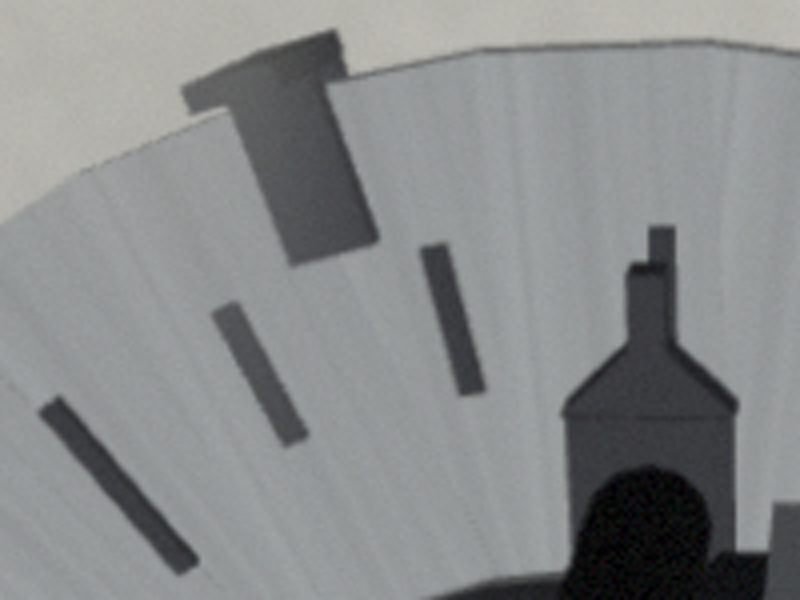

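```bash
cat > m.py <<'E'
from h import *
from scipy.optimize import least_squares
def run(o,g,tip,ci,co,marks):
    # axis fit: tip r128, clip inner r132, marks 0.2 apart
    T=g(*tip,47.5);C=g(*ci,51);O=g(*co,51);M=[((g(*A,39)+g(*B,39))/2) for A,B in marks]
    D=[((g(*B,39)-g(*A,39))) for A,B in marks]
    for a in (np.array([573.,-5]),):
        an=lambda p:np.arctan2(*(p-a)[::-1])%6.283185
        print('fixed axis',[(round(np.hypot(*(p-a)),1),round(an(p),4)) for p in (T,C,O)],[round(an(p),4) for p in M],'diff',an(C)-an(T),an(O)-an(T))
    s=least_squares(lambda a:[np.hypot(*(T-a))-128,np.hypot(*(C-a))-132,.3*(a[0]-573),.3*(a[1]+5)],[573,-5]);a=s.x
    print('fit axis',a,[(round(np.hypot(*(p-a)),1),round(an(p),4)) for p in (T,C,O)],[round(an(p),4) for p in M],'diff',an(C)-an(T),an(O)-an(T))
    return T,C,a
E
python3 - <<'E'
from m import *
o=np.load('o5.npy',allow_pickle=True).item()
g=lambda x,y,z:at('wrist',(120+(x+.5)/4-.5,170+(y+.5)/4-.5),z,o)[:2]
run(o,g,(648,266),(331,253),(278,92),[((435,245),(471,394)),((226,306),(295,442)),((50,402),(188,572))])
E
```

```text
fixed axis [(np.float64(129.0), np.float64(3.6096)), (np.float64(135.1), np.float64(3.8563)), (np.float64(152.7), np.float64(3.8551))] [np.float64(3.8046), np.float64(4.0041), np.float64(4.2049)] diff 0.2467297101132555 0.24545236680902915
fit axis [572.53215797  -7.9083976 ] [(np.float64(127.3), np.float64(3.5909)), (np.float64(132.9), np.float64(3.8421)), (np.float64(150.5), np.float64(3.8425))] [np.float64(3.7878), np.float64(3.9912), np.float64(4.1962)] diff 0.2512381810153035 0.251604454828136
```

Call:
jog_arm:
  commands:
    - [[1,0.0014,-0.0049,0,0,0,0.05],[1,0.0017,-0.0048,0,0,0,0.05],[1,0.0019,-0.0047,0,0,0,0.05],[1,0.0018,-0.0037,0,0,0,0.04],[1,0,0,0,0,0,0]]

```text
time: 4.85
ee_pos: [482.6, -49.0, 75.6]
orientation: [-1.506, -0.525, 0.527]
wrist_force: [-1.4, -1.5, 5.6]
finger_gap: -0.0
```

Run:
```python
from h import *
o=arm.get_obs();im=arm.read_camera('wrist');cv2.imwrite('pics/w6.png',im[:,:,::-1])
np.save('o6.npy',o,allow_pickle=True)
print({k:o[k] for k in('time','ee_pos','wrist_force')})
a=im[:,:,::-1]
cv2.imwrite('pics/w6c.png',cv2.resize(a[170:320,160:360],None,fx=4,fy=4,interpolation=cv2.INTER_CUBIC))
```

```text
{'time': 4.85, 'ee_pos': array([482.62806647, -49.00750065,  75.62823345]), 'wrist_force': array([-1.4014582 , -1.53349291,  5.60914764])}
```

View pics/w6c.png

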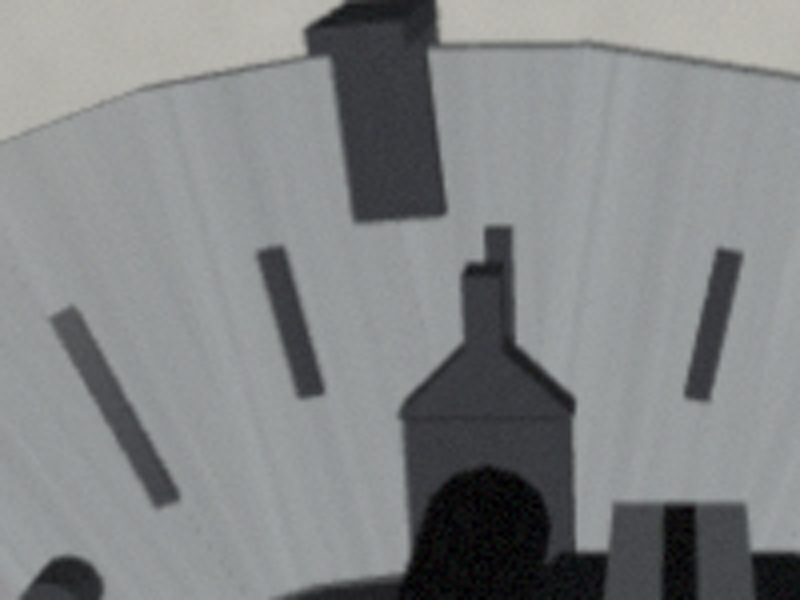

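Run:
```python
from m import *
o=np.load('o6.npy',allow_pickle=True).item()
g=lambda x,y,z:at('wrist',(160+(x+.5)/4-.5,170+(y+.5)/4-.5),z,o)[:2]
run(o,g,(482,268),(400,217.5),(381,50),[((272,248),(311,396)),((65,314),(166,503)),((500,228),(500,250)),((729,250),(697,400))])
```

```text
fixed axis [(np.float64(128.8), np.float64(3.8102)), (np.float64(135.5), np.float64(3.8682)), (np.float64(153.0), np.float64(3.8685))] [np.float64(4.0025), np.float64(4.2034), np.float64(3.8024), np.float64(3.6042)] diff 0.0580321977137328 0.05830762483478935
fit axis [571.98662058  -7.00467436] [(np.float64(126.7), np.float64(3.8028)), (np.float64(133.5), np.float64(3.8621)), (np.float64(150.9), np.float64(3.8631))] [np.float64(3.998), np.float64(4.2026), np.float64(3.7949), np.float64(3.593)] diff 0.05930576198056059 0.06030059619410233
```

Call:
jog_arm:
  commands:
    - [[1,0.001,-0.0018,0,0,0,0.02],[1,0.001,-0.0018,0,0,0,0.02],[1,0,0,0,0,0,0]]

```text
time: 5.15
ee_pos: [484.3, -52.3, 75.6]
orientation: [-1.498, -0.556, 0.558]
wrist_force: [-3.2, -0.4, 6.0]
finger_gap: -0.2
```

```bash
cat > snap.py <<'E'
import sys
from h import *
n=sys.argv[1]
o=arm.get_obs();im=arm.read_camera('wrist');cv2.imwrite(f'pics/w{n}.png',im[:,:,::-1])
np.save(f'o{n}.npy',o,allow_pickle=True)
print({k:o[k] for k in('time','ee_pos','wrist_force')})
a=im[:,:,::-1]
cv2.imwrite(f'pics/w{n}c.png',cv2.resize(a[170:320,160:360],None,fx=4,fy=4,interpolation=cv2.INTER_CUBIC))
E
python3 snap.py 7
```

```text
{'time': 5.15, 'ee_pos': array([484.29541843, -52.2737693 ,  75.6292485 ]), 'wrist_force': array([-3.23003374, -0.35286195,  6.03866607])}
```

View pics/w7c.png

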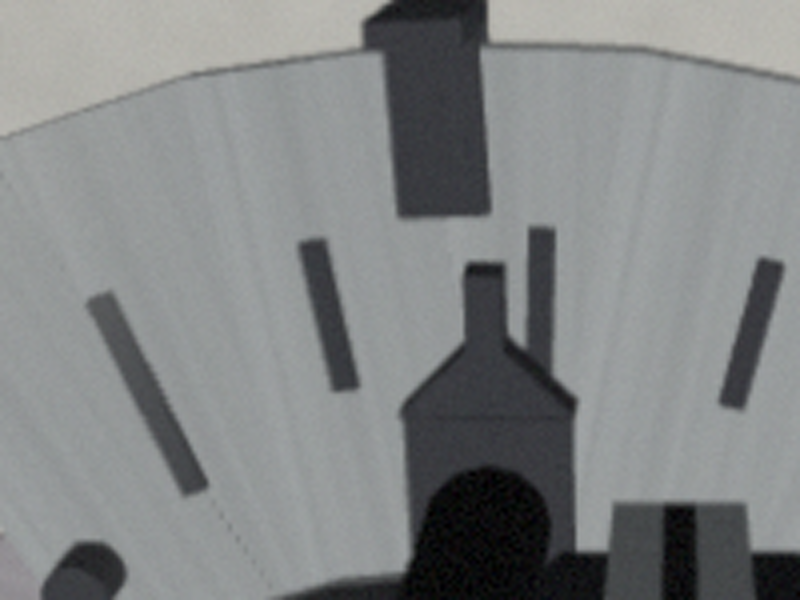

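Run:
```python
from m import *
o=np.load('o7.npy',allow_pickle=True).item()
g=lambda x,y,z:at('wrist',(160+(x+.5)/4-.5,170+(y+.5)/4-.5),z,o)[:2]
run(o,g,(485,268),(444,216),(433,50),[((313,240),(345,390)),((100,298),(195,492)),((541,228),(540,300)),((769,260),(733,407))])
```

```text
fixed axis [(np.float64(128.7), np.float64(3.8446)), (np.float64(135.5), np.float64(3.8714)), (np.float64(152.7), np.float64(3.8716))] [np.float64(4.0025), np.float64(4.203), np.float64(3.8037), np.float64(3.6042)] diff 0.02683828488115747 0.027018170147793175
fit axis [571.76032355  -6.62442621] [(np.float64(126.7), np.float64(3.8411)), (np.float64(133.5), np.float64(3.8685)), (np.float64(150.7), np.float64(3.869))] [np.float64(4.0015), np.float64(4.2055), np.float64(3.7996), np.float64(3.5967)] diff 0.02741532416292669 0.027927336202419717
```

Call:
jog_arm:
  commands:
    - [[1,0.0009,-0.001,0,0,0,0.012],[1,0.0008,-0.001,0,0,0,0.012],[1,0,0,0,0,0,0]]

```text
time: 5.45
ee_pos: [485.6, -54.5, 75.6]
orientation: [-1.494, -0.573, 0.578]
wrist_force: [-5.2, -0.5, 7.2]
finger_gap: 0.0
```

```bash
python3 snap.py 8
```

```text
{'time': 5.45, 'ee_pos': array([485.59710698, -54.52202922,  75.58443119]), 'wrist_force': array([-5.21968416, -0.53845569,  7.2302377 ])}
```

View pics/w8c.png

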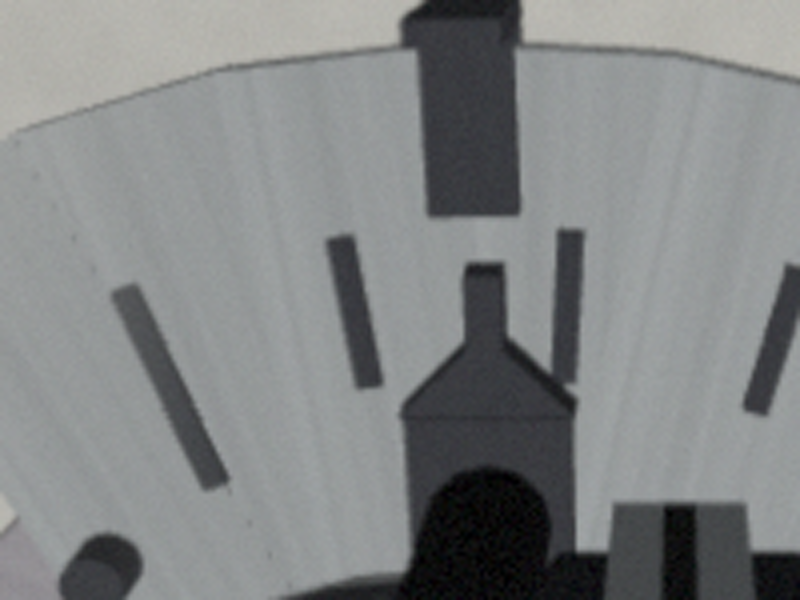

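Run:
```python
from m import *
o=np.load('o8.npy',allow_pickle=True).item()
g=lambda x,y,z:at('wrist',(160+(x+.5)/4-.5,170+(y+.5)/4-.5),z,o)[:2]
run(o,g,(485,268),(474.5,216),(468,50),[((341,237),(370,387)),((124,288),(215,487)),((571,230),(565,380)),((797,266),(757,412))])
```

```text
fixed axis [(np.float64(128.7), np.float64(3.8697)), (np.float64(135.5), np.float64(3.8731)), (np.float64(152.7), np.float64(3.8735))] [np.float64(4.0022), np.float64(4.2034), np.float64(3.8026), np.float64(3.6045)] diff 0.003393208967036987 0.0037422763920287316
fit axis [571.52959136  -6.38466767] [(np.float64(126.7), np.float64(3.8693)), (np.float64(133.5), np.float64(3.8727)), (np.float64(150.7), np.float64(3.8731))] [np.float64(4.004), np.float64(4.2086), np.float64(3.801), np.float64(3.5997)] diff 0.0034664244665827404 0.0038614988574439124
```

Call:
jog_arm:
  commands:
    - [[1,-0.004,0.0045,0,0,0,0],[1,-0.005,0.006,0,0,0,0],[1,0,0,0.03,0,0,0],[1,0,0,0.03,0,0,0],[1,0.014,-0.016,0.005,0,0,0],[1,0.01,-0.011,0,0,0,0],[1,0,0,0,0,0,0],[1,0,0,0,0,0,0]]

```text
time: 6.17
ee_pos: [501.3, -70.4, 140.1]
orientation: [-1.493, -0.575, 0.575]
wrist_force: [0.3, 0.7, -0.4]
finger_gap: 0.0
```

```bash
python3 snap.py 9
```

```text
{'time': 6.1667, 'ee_pos': array([501.26942945, -70.3841979 , 140.14399658]), 'wrist_force': array([ 0.26951901,  0.69865889, -0.41021374])}
```

View pics/w9.png

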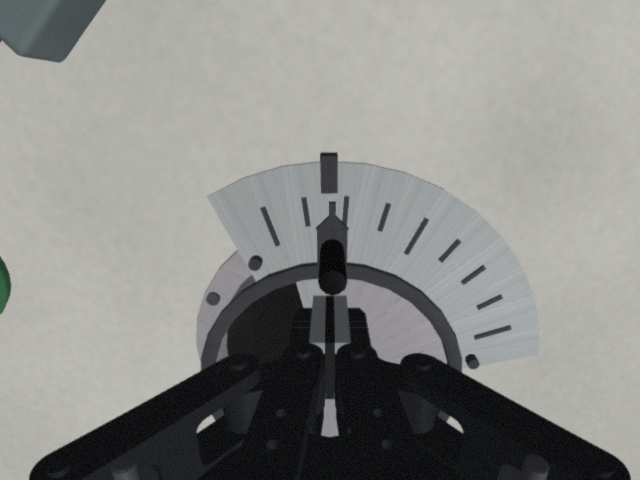

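Run:
```python
import cv2
a=cv2.imread('pics/w9.png')
cv2.imwrite('pics/w9c.png',cv2.resize(a[145:245,280:390],None,fx=6,fy=6,interpolation=cv2.INTER_CUBIC))
```

```text
(no output)
```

View pics/w9c.png

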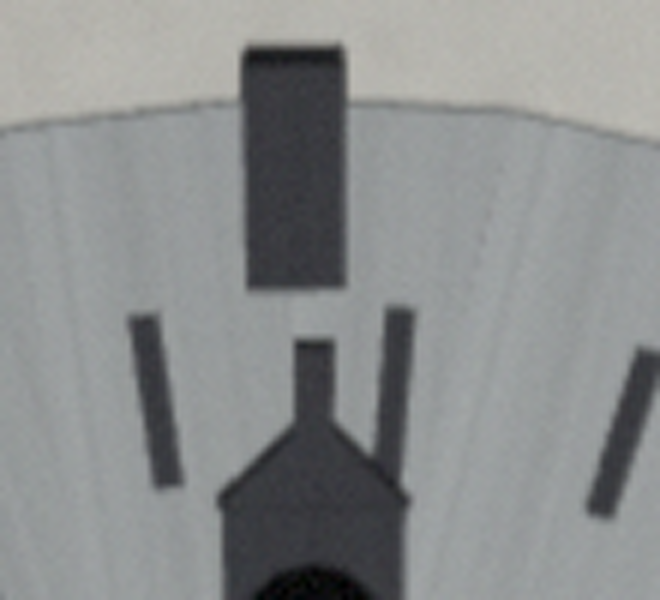

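Run:
```python
from m import *
o=np.load('o9.npy',allow_pickle=True).item()
g=lambda x,y,z:at('wrist',(280+(x+.5)/6-.5,145+(y+.5)/6-.5),z,o)[:2]
run(o,g,(314.5,342),(297,289),(295,66),[((144,316),(167,487)),((400,308),(388,470)),((650,350),(600,515))])
```

```text
fixed axis [(np.float64(128.9), np.float64(3.87)), (np.float64(134.8), np.float64(3.8829)), (np.float64(155.8), np.float64(3.8832))] [np.float64(4.0027), np.float64(3.8029), np.float64(3.6047)] diff 0.012907554763052165 0.013225168105236662
fit axis [571.79667081  -6.27340307] [(np.float64(127.1), np.float64(3.8688)), (np.float64(133.0), np.float64(3.882)), (np.float64(154.0), np.float64(3.8824))] [np.float64(4.0034), np.float64(3.8007), np.float64(3.5997)] diff 0.013129205090185003 0.01358021440236934
```

Call:
jog_arm:
  commands:
    - [[1,-0.014,0.016,0,0,0,0],[1,-0.01,0.011,0,0,0,0],[1,0,0,-0.03,0,0,0],[1,0,0,-0.025,0,0,0],[1,0,0,-0.01,0,0,0],[1,0.005,-0.0055,0,0,0,0],[1,0.003,-0.0035,0,0,0,0],[1,0.001,-0.0015,0,0,0,0],[1,0.0009,-0.001,0,0,0,0],[1,0,0,0,0,0,0]]

```text
time: 7.05
ee_pos: [488.2, -54.7, 76.2]
orientation: [-1.493, -0.578, 0.575]
wrist_force: [0.1, 2.3, 1.1]
finger_gap: 0.1
```

Call:
jog_arm:
  commands:
    - [[1,-0.004,0.0045,0,0,0,0],[1,-0.005,0.006,0,0,0,0],[1,0,0,0.03,0,0,0],[1,0,0,0.03,0,0,0],[1,0.014,-0.016,0.005,0,0,0],[1,0.01,-0.011,0,0,0,0],[1,0,0,0,0,0,0],[1,0,0,0,0,0,0]]

```text
time: 7.72
ee_pos: [502.0, -71.7, 140.3]
orientation: [-1.493, -0.575, 0.576]
wrist_force: [-0.8, -0.6, -0.5]
finger_gap: 0.0
```

```bash
python3 snap.py 10;python3 - <<'E'
import cv2
a=cv2.imread('pics/w10.png')
cv2.imwrite('pics/w10c.png',cv2.resize(a[145:245,280:390],None,fx=6,fy=6,interpolation=cv2.INTER_CUBIC))
E
```

```text
{'time': 7.7167, 'ee_pos': array([502.03146372, -71.66509281, 140.2980419 ]), 'wrist_force': array([-0.8414692 , -0.64485121, -0.4945675 ])}
```

View pics/w10c.png

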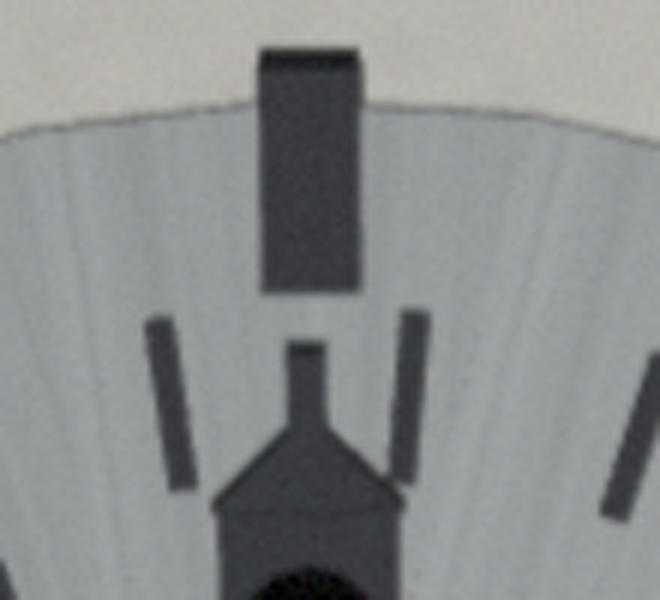

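Run:
```python
from m import *
o=np.load('o10.npy',allow_pickle=True).item()
g=lambda x,y,z:at('wrist',(280+(x+.5)/6-.5,145+(y+.5)/6-.5),z,o)[:2]
run(o,g,(307,344),(312,292),(310,66),[((159,318),(183,489)),((415,312),(402,482)),((660,355),(614,519))])
```

```text
fixed axis [(np.float64(129.0), np.float64(3.8874)), (np.float64(134.8), np.float64(3.8835)), (np.float64(156.1), np.float64(3.884))] [np.float64(4.0021), np.float64(3.8028), np.float64(3.6061)] diff -0.0038884486964798626 -0.003385780251833115
fit axis [571.65133657  -6.18731728] [(np.float64(127.2), np.float64(3.8878)), (np.float64(133.0), np.float64(3.8838)), (np.float64(154.3), np.float64(3.8843))] [np.float64(4.0042), np.float64(3.8019), np.float64(3.6023)] diff -0.003955805234228116 -0.0034847457664950454
```

Call:
jog_arm:
  commands:
    - [[1,0,-0.02,0.03,0,0,0],[1,0.001,-0.035,0.01,0,0,0],[1,0.001,-0.035,0,0,0,0],[1,0.001,-0.035,0,0,0,0],[1,0.001,-0.035,0,0,0,0],[1,0.001,-0.03,0,0,0,0],[1,0.001,-0.018,0,0,0,0],[1,0,0,0,0,0,0],[1,0,0,0,0,0,0]]

```text
time: 8.52
ee_pos: [507.7, -279.0, 179.6]
orientation: [-1.491, -0.575, 0.576]
wrist_force: [-0.3, 0.6, 0.2]
finger_gap: 0.2
```

```bash
python3 snap.py 11
python3 - <<'E'
from h import *
cv2.imwrite('pics/top11.png',cv2.resize(arm.read_camera('top')[200:350,400:550,::-1],None,fx=4,fy=4,interpolation=cv2.INTER_CUBIC))
E
```

```text
{'time': 8.5167, 'ee_pos': array([ 507.71957144, -278.98402511,  179.61208079]), 'wrist_force': array([-0.28532508,  0.59916869,  0.15969579])}
```

View pics/w11.png

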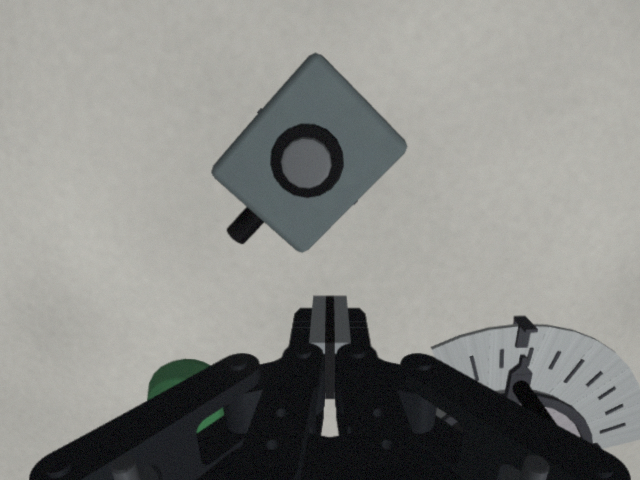

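Run:
```python
import cv2
a=cv2.imread('pics/top0.png')
cv2.imwrite('pics/top0b.png',cv2.resize(a[230:320,430:520],None,fx=6,fy=6,interpolation=cv2.INTER_CUBIC))
```

```text
(no output)
```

View pics/top0b.png

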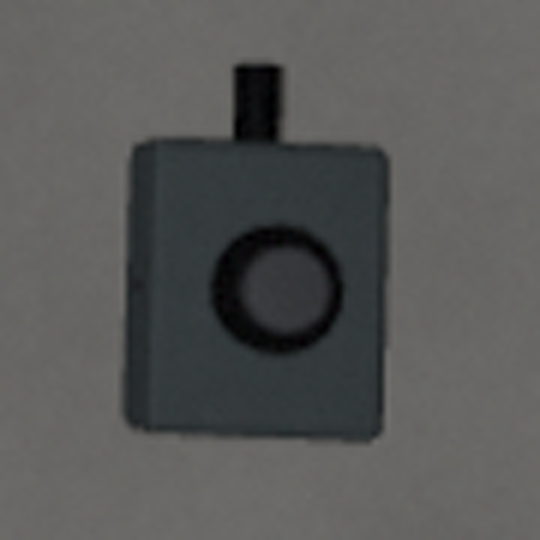

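Run:
```python
from h import *
o=np.load('o11.npy',allow_pickle=True).item()
print(at('wrist',(306,162),67,o),at('top',(477.7,278.2),67),o['ee_pos'])
```

```text
[ 478.61290429 -325.05885674   67.        ] [ 481.66113513 -322.71043976   67.        ] [ 507.71957144 -278.98402511  179.61208079]
```

Call:
jog_arm:
  commands:
    - [[1,-0.014,-0.022,-0.01,0,0,0],[1,-0.014,-0.023,-0.02,0,0,0],[1,0,0,-0.03,0,0,0],[1,0,0,-0.025,0,0,0],[1,0,0,0,0,0,0],[1,0,0,0,0,0,0]]

```text
time: 9.12
ee_pos: [480.4, -322.2, 95.0]
orientation: [-1.49, -0.578, 0.579]
wrist_force: [-0.3, -0.1, 1.0]
finger_gap: -0.3
```

```bash
python3 snap.py 12
```

```text
{'time': 9.1167, 'ee_pos': array([ 480.41309704, -322.20459956,   94.98583251]), 'wrist_force': array([-0.28725599, -0.09628089,  0.99316988])}
```

View pics/w12.png

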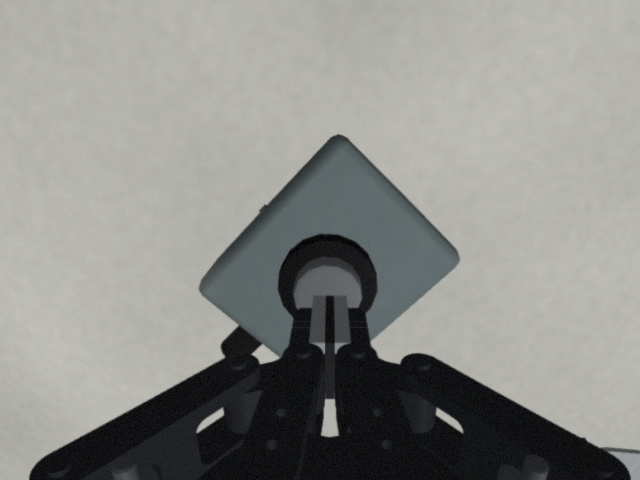

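Well over the button. Press down.

Call:
jog_arm:
  commands:
    - [[1,0,-0.001,-0.01,0,0,0],[1,0,0,-0.004,0,0,0],[1,0,0,-0.002,0,0,0],[1,0,0,-0.002,0,0,0],[1,0,0,0,0,0,0]]

```text
time: 9.58
ee_pos: [480.9, -325.5, 77.7]
orientation: [-1.493, -0.577, 0.576]
wrist_force: [0.4, -0.0, 2.0]
finger_gap: 0.2
```

Call:
jog_arm:
  commands:
    - [[1,0,0,-0.002,0,0,0],[1,0,0,-0.001,0,0,0],[1,0,0,0,0,0,0]]

```text
time: 9.83
ee_pos: [480.9, -325.5, 75.1]
orientation: [-1.494, -0.577, 0.576]
wrist_force: [0.1, 1.1, 8.2]
finger_gap: 0.1
```

Call:
jog_arm:
  commands:
    - [[1,0,0,-0.001,0,0,0],[1,0,0,-0.001,0,0,0],[1,0,0,0,0,0,0],[1,0,0,0,0,0,0]]

```text
time: 10.17
ee_pos: [481.0, -325.5, 74.8]
orientation: [-1.495, -0.576, 0.577]
wrist_force: [-5.2, 2.1, 21.5]
finger_gap: 0.1
```

Hard stop reached (21 N with almost no further travel). Release, lift, and check.

Call:
jog_arm:
  commands:
    - [[1,0,0,0.004,0,0,0],[1,0,0,0.01,0,0,0],[1,0,0,0.03,0,0,0],[1,0,0,0.035,0,0,0],[1,0.01,0.015,0.025,0,0,0],[1,0.02,0.03,0,0,0,0],[1,0,0.02,0,0,0,0],[1,0,0,0,0,0,0],[1,0,0,0,0,0,0]]

```text
time: 10.92
ee_pos: [510.3, -259.5, 176.5]
orientation: [-1.492, -0.578, 0.579]
wrist_force: [-0.3, -0.6, -0.1]
finger_gap: -0.3
```

```bash
python3 snap.py 13
python3 - <<'E'
from h import *
t=arm.read_camera('top')[:,:,::-1];cv2.imwrite('pics/top13.png',t)
cv2.imwrite('pics/top13c.png',cv2.resize(t[180:320,260:400],None,fx=4,fy=4,interpolation=cv2.INTER_CUBIC))
E
```

```text
{'time': 10.9167, 'ee_pos': array([ 510.30770118, -259.45314418,  176.48250756]), 'wrist_force': array([-0.29607466, -0.55588346, -0.09357623])}
```

View pics/w13.png

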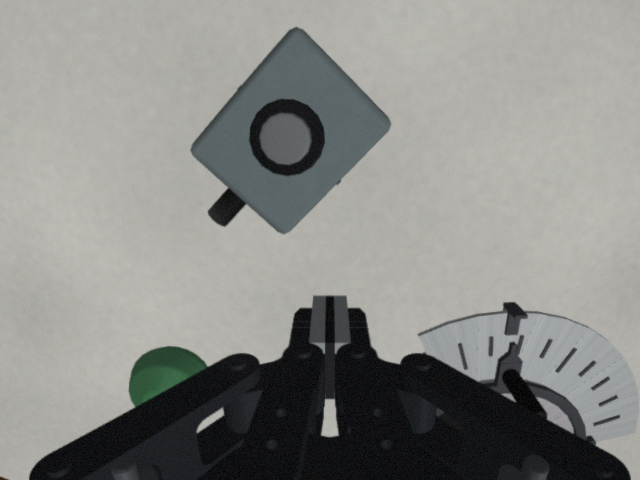

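View pics/top13.png

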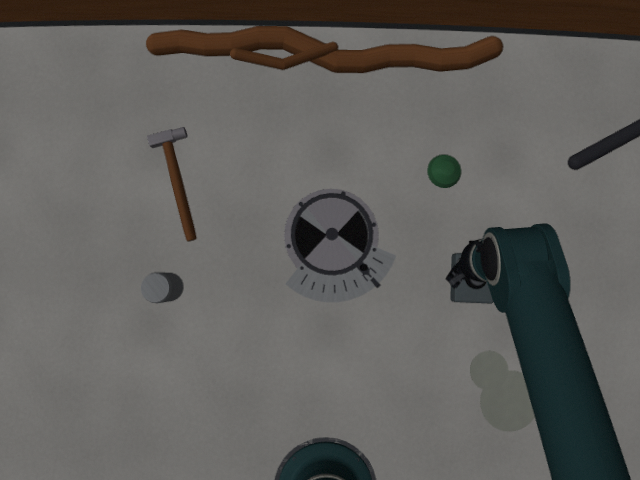

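View pics/top13c.png

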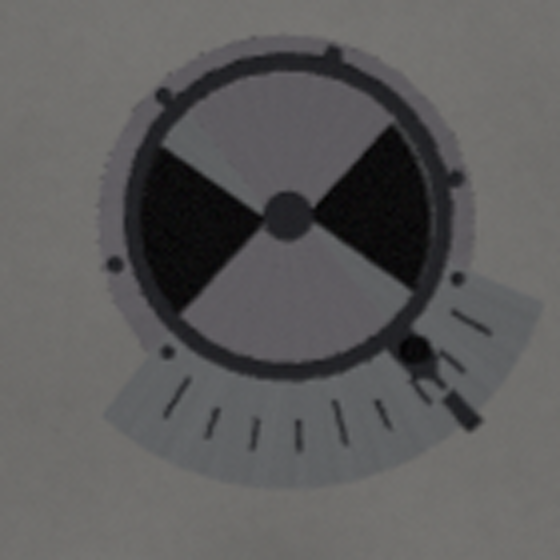

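```bash
python3 -c "
from bench import arm
print(arm.finish_job())"
```

```text
the job is handed in; nothing more can be done
None
```

The port lever is at the setting clip and the start button has been pressed and released. I handed the job in after about 11 s of robot time, well under the 51 s limit.

- **Lever:** I pushed the peg round the arc with closed fingertips. The first stop was 0.013 rad short of the clip, so I pushed once more. The last wrist-camera measurement put the pointer about 0.004 rad (0.5 mm at its tip) past the clip's middle, and I left it there.
- **Clip:** It measured 3.883 rad before the last nudge and 3.884 rad after, so it had not slipped. Earlier off-axis views read 3.84 to 3.87 rad. I trusted the later view, taken straight over the pointer, which also agrees with the top camera's 3.887 rad.
- **Button:** I pressed it to its hard stop; the force rose to 21 N with almost no further travel. I then lifted clear, and the wrist picture shows the button looking as it did before the press.
- **Other items:** By eye, the can, glass lump and hammer are where they were in the first top picture. At hand-in the wrist force was near zero, with the gripper clear of everything.

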